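Find the swollen battery pack with a gap gauge

TASK

One of the three flat battery packs in the top battery tray has swollen low down on one face, where it cannot be seen. Take the gap gauge from its wooden stand and slide the blade gently down the gap beside one pack after another until you feel it jam on the swollen one, never forcing it; then put the gauge back fully home in its stand, and lift the swollen pack out and set it down upright in the middle of the saucer before letting go of it. Leave the two sound packs in their bays and everything else where it is.

Things in the scene. Friction and masses are not known exactly. Their poses are not given: they have to be found in the camera images.
- tray: Two stacked white trays, fixed, 60.5 (x) by 95.5 (y) mm, rim 79 mm high. Origin: centre of the underside. The top tray has three bays in a row along y, 30.5 mm apart, floor at z = 39, 4 mm walls beside them up to the rim; walls at the x ends up to z = 76. Each bay holds a loose black pack, 75 g, 50 (x) by 20 (y) by 56 mm tall: its top at z = 95, 16 mm over the rim.
- tray_gap1 (a point): Gap beside the pack in the bay at the tray's -y end: the point is the middle of its mouth, at rim height; axes as the tray's. Ribs at the bay's x ends hold the pack off the next wall: along its +y face runs a gap 5.75 mm wide (5 to 6.5: the pack has 0.75 mm play), 40 mm long in x, down to the bay floor. The middle of the pack's top is 12.9 mm towards tray -y and 16 mm higher.
- tray_gap2 (a point): The same for the middle bay. One pack, in any bay, not tracked, has a round pillow-like swelling on its +y face: 32 mm across, 4.5 mm high, centred along x, beginning 5 mm below the rim (21 below the pack's top). The gauge's blade jams on it with its tip 5 to 10 mm below the rim; beside a sound pack the tip goes down freely to the bay floor, 40 mm below the rim.
- tray_gap3 (a point): The same for the bay at the tray's +y end. Any pack can be gripped from above across its 50 mm width, by the part that stands out of the tray, and lifted straight out.
- gauge: Gap gauge, 50 g: flat steel blade 4 mm thick (y), 16 mm wide (x), 52 mm long with a rounded tip, under a black plastic handle 12 mm thick (y), 24 mm wide (x), 46 mm tall. Origin: middle of the tip; z runs from the tip up the handle (its underside, the shoulder, at z = 52 mm, its top at 98 mm). It stands upright in the stand, shoulder on the stand's top.
- stand: Beech block, fixed, 70 mm (x) by 50 mm (y) by 60 mm high, with one upright slot in the middle of its top, 20 mm (x) by 7 mm (y), 54 mm deep; the gauge's blade belongs in it. Origin: centre of the underside. With the gauge home, the gauge's origin is 8 mm above the stand's.
- saucer: White porcelain saucer, loose, 200 g, 150 mm across, rim 20 mm high, flat inside over the middle 85 mm at 5 mm above its underside. Origin: centre of the underside.
- spectacle_case: Closed stainless steel spectacle case, 160 x 62 x 38 mm, loose; bystander. Origin: centre of the underside.
- drying_capsule: Round silicone drying capsule with a twist cap, 52 mm across, 47 mm high, loose; bystander. Origin: centre of the underside.
- pill_organiser: Flat white pill organiser, 100 x 34 x 23 mm, loose; bystander. Origin: centre of the underside.
- tumbler: Glass tumbler, 72 mm across, 95 mm high, empty, loose; bystander. Origin: centre of the underside.
- cream_jar: Low white jar, 60 mm across, 42 mm high, loose; bystander. Origin: centre of the underside.
- alarm_clock: Small white alarm clock, 36 x 85 x 75 mm, loose; bystander. Origin: centre of the underside.

How it is judged:
By the outcome, as a careful person would: the job done as asked, in the order asked, and still so for the second after the job is handed in, with the robot touching nothing.
It also fails if it takes over 72 s, if anything falls off the work surface, if the arm or the gripper's body presses on something with over 40 N, if the wrist force passes 120 N, or if a joint passes its speed limit or range.

ROBOT

A 6-joint arm with a two-finger parallel gripper is mounted at the origin on the work surface. World frame = base frame: x ahead of the robot, y to its left, z up, the work surface at z = 0. Lengths are in m, angles in rad, forces in N, time in s.
With the tool pointing down it reaches from about 0.325 to 0.875 m from the base axis. Payload 4.4 kg.
Tool frame: the origin (TCP) lies midway between the tips of the shut fingers; the grasp point (between the pads) lies 19 mm behind it; z points along the fingers, y is the line along which they close (so a half turn about z gives the same grasp; the last joint's range is limited). The gripper opens to 85 mm and grips with 20 to 120 N. Pads are 22 mm wide; open, the fingers measure 114 mm over their backs; the gripper's body (76 mm by 85 mm) begins 54 mm behind the grasp point. The pads swing forward as they close: fully open they stand 13 mm farther back than shut.
Start: joints at [-1.345, 0.207, 1.542, -0, 1.393, -0.15], TCP at [0.212, -0.535, 0.231] pointing down, gripper open.
Joint ranges: [-2.73, 2.73], [-0.86, 2.22], [0.23, 2.46], [-1.11, 4.25], [0.08, 2.63], [-2.82, 2.82]. Speed limits (rad/s): [2.79, 2.79, 3.14, 3.14, 3.14, 3.14].

INTERFACE

Orientations are given as a unit quaternion [w, x, y, z].
In Python, from cell import manip, eyes, job, sensors gives the robot as it stands (manip), with the cameras (eyes), the job (job) and the readings (sensors).
- The arm moves only by the shell command python3 nudge.py FILE [FORCE], which reads ROWS from the file FILE. ROWS is a JSON object whose key "ticks" holds a list of rows, 1 to 10 of them, each of 7 numbers: the finger opening in m, then dx, dy, dz in m, then a rotation vector rx, ry, rz in rad; each row is the pose to reach, as a shift and turn from the pose commanded when the command began, along the tool's axes at that moment; what a row does not reach only later rows make up. A row lasts 1/8 s, in which the tool goes at most 0.0625 m and 0.188 rad, less where a joint would pass 70% of its speed; a pose out of reach is approached as far as the arm can. The fingers move at their own pace and stop on an object; FORCE is the grip in N (left out, the last holds). Time passes only in rows, so rows that do not move let the fingers close. It prints the time, the measured TCP pose, the force, the opening and the grip force at its end. Input that does not fit is refused with a message, and nothing moves.
- sensors.sense(): the state, without advancing time (a new reading comes with each control period).
- eyes.read_camera(name): name is "side" or "top"; returns the picture (400x640x3 uint8, red, green, blue); there is no depth.
- eyes.camera_info(name): a dict with "mtx" (3x3 intrinsics, pixels), "extrinsics" (4x4, takes a point from world to camera coordinates). Camera axes: x right, y up, looking along -z (the intrinsics and any distortion apply to the point x, -y, -z); pixel columns grow to the right and rows downward; lengths in m; the calibration is good to about 2 mm. A picture is of the moment at which its call begins. camera_info takes no time and is no camera call.
- job.hand_in(): hands the job in; it is judged then, once.
The state is a dict: "t": time; "joint_pos": joint angles; "qvel": joint speeds; "joint_efforts": joint torques, N m; "tool_pos": TCP position; "orientation": TCP orientation; "ft_force": force on the tool from outside, world axes, zero at the start; "wrist_torque": the same for the moment, N m; "width": finger opening in m; "finger_force": force on a finger pad.
Only numpy, scipy, OpenCV 4.12 (cv2) and the standard library are available. Lean on these libraries where they do the work, as an engineer would, in place of code of your own. Each camera call takes 0.05 s, during which the arm holds its last target. There are 200 camera calls.

## Working session

There is one attempt and no reset: what is moved stays moved. The work goes in short steps, Python scripts to look and compute and a shell command to move; the robot and the scene stay as the last step left them, time stands still between calls to the robot, and variables do not carry over. Pictures are saved under pics/ and viewed, at most 10 in all, crops included, and the job is handed in when it is done.

```bash
ls; mkdir -p pics
python3 - <<'E'
from cell import manip, eyes, job, sensors
import cv2,numpy as np
for n in("side","top"):
    im=eyes.read_camera(n); cv2.imwrite(f"pics/{n}0.png",im[:,:,::-1]); i=eyes.camera_info(n); print(n,i)
print(sensors.sense())
E
```

```text
cell.py
nudge.py
pics
side {'mtx': array([[447.69004527,   0.        , 321.6522227 ],
       [  0.        , 447.69004527, 205.76105583],
       [  0.        ,   0.        ,   1.        ]]), 'extrinsics': array([[-0.93463181, -0.35546258,  0.01047522,  0.50120867],
       [ 0.21580367, -0.54351614,  0.81118369, -0.24339125],
       [-0.282652  ,  0.76041867,  0.5846976 , -1.00591901],
       [ 0.        ,  0.        ,  0.        ,  1.        ]])}
top {'mtx': array([[510.12276947,   0.        , 323.16327115],
       [  0.        , 510.12276947, 195.62028389],
       [  0.        ,   0.        ,   1.        ]]), 'extrinsics': array([[ 0.02563079, -0.99955229, -0.01543642, -0.11255674],
       [ 0.99875266,  0.02494228,  0.04325521, -0.56289855],
       [-0.04285082, -0.01652584,  0.9989448 , -1.31729624],
       [ 0.        ,  0.        ,  0.        ,  1.        ]])}
{'t': 0.1, 'joint_pos': array([-1.34454043e+00,  2.07358572e-01,  1.54282857e+00,  3.14771826e-06,
        1.39351453e+00, -1.50501780e-01]), 'qvel': array([ 0.00175775, -0.00099373, -0.00270859,  0.00067897,  0.00299742,
       -0.00037686]), 'joint_efforts': array([ 3.31545689e-04, -3.84091187e+01, -2.92547733e+01, -2.53558546e-04,
        4.92366569e-03,  3.58118552e-05]), 'tool_pos': array([ 0.21137868, -0.53399053,  0.23022009]), 'orientation': array([-1.05380961e-03,  9.82308621e-01,  1.87266282e-01, -3.83842978e-05]), 'ft_force': array([ 0.00910214, -0.20790522, -0.40725013]), 'wrist_torque': array([-0.03837103,  0.00277019, -0.02769331]), 'finger_force': 0.0, 'width': 0.0856280671518522}
```

View pics/side0.png

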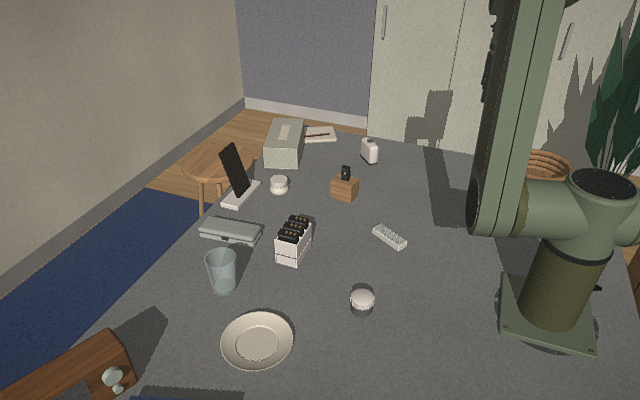

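View pics/top0.png

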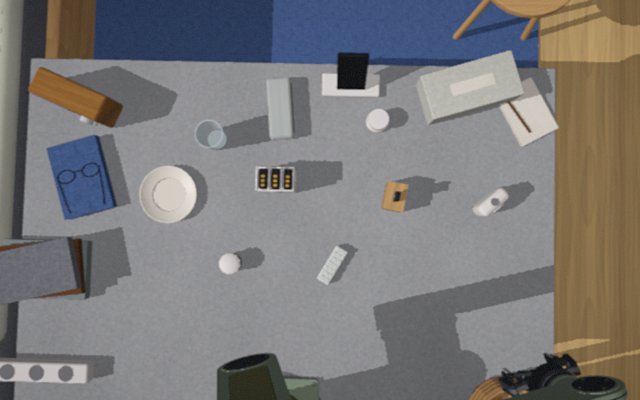

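The side view shows the tray at about (293,240), the stand and gauge at (344,185) and the saucer at (257,341). In the top view the tray is at (275,180), the stand at (396,196) and the saucer at (168,194). Next I'll zoom in.

```bash
cat > h.py <<'E'
import cv2,numpy as np
from cell import manip, eyes, job, sensors
C={n:eyes.camera_info(n) for n in("side","top")}
F=np.diag([1,-1,-1.])
def proj(n,P):
    K,E=C[n]["mtx"],C[n]["extrinsics"]
    p=(K@F@(E[:3,:3]@np.atleast_2d(P).T+E[:3,3:])).T
    return p[:,:2]/p[:,2:]
def ray(n,uv):
    K,E=C[n]["mtx"],C[n]["extrinsics"]; R=E[:3,:3]
    d=R.T@F@np.linalg.inv(K)@np.array([*uv,1.]); return -R.T@E[:3,3],d/np.linalg.norm(d)
def plane(n,uv,z):
    o,d=ray(n,uv); return o+d*(z-o[2])/d[2]
def tri(us,ut):
    A=np.zeros((3,3));b=np.zeros(3);L=[ray("side",us),ray("top",ut)]
    for o,d in L: M=np.eye(3)-np.outer(d,d);A+=M;b+=M@o
    x=np.linalg.solve(A,b); return x,[np.linalg.norm((np.eye(3)-np.outer(d,d))@(x-o)) for o,d in L]
def crop(n,im,c,r,s):
    u,v=c;return cv2.resize(im[v-r:v+r,u-r:u+r,::-1],None,fx=s,fy=s,interpolation=cv2.INTER_NEAREST)
E
python3 - <<'E'
from h import *
a=[cv2.imread("pics/%s0.png"%n)[:,:,::-1] for n in("side","top")]
f=lambda i,u,v,s:crop(0,a[i],(u,v),30,s)
w=np.hstack([f(1,275,180,6),f(1,396,196,6)]);x=np.hstack([f(0,293,240,6),f(0,344,185,6)])
cv2.imwrite("pics/c1.png",np.vstack([cv2.resize(w,(600,300),interpolation=0),cv2.resize(x,(600,300),interpolation=0)]))
E
```

```text
(no output)
```

View pics/c1.png

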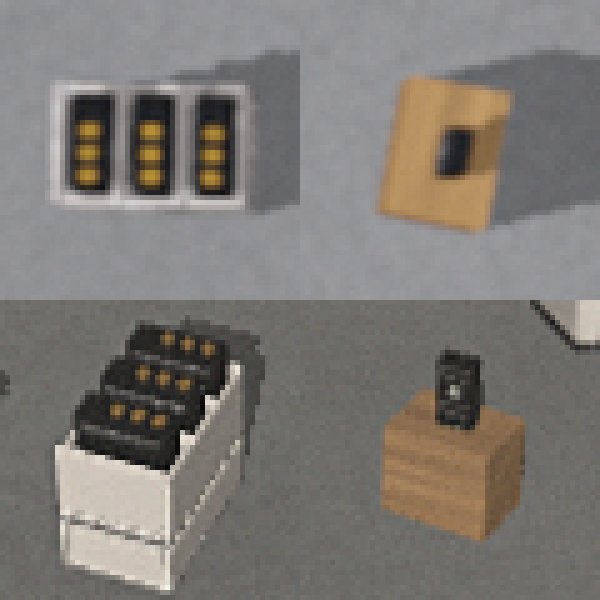

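In the crops (5x), the tray rim spans top-view columns 255 to 294.4. The packs sit towards image right in their bays, and the gauge handle is at about (457,152) in its crop. I'll measure with masks next.

Run:
```python
from h import *
S=cv2.imread("pics/side0.png");T=cv2.imread("pics/top0.png")
def blobs(im,box,fn,amin):
    u0,v0,u1,v1=box; k=4
    c=cv2.resize(im[v0:v1,u0:u1],None,fx=k,fy=k,interpolation=cv2.INTER_CUBIC)
    m=fn(cv2.cvtColor(c,cv2.COLOR_BGR2HSV).astype(int)).astype(np.uint8)
    cs,_=cv2.findContours(m,cv2.RETR_EXTERNAL,cv2.CHAIN_APPROX_NONE)
    g=lambda p:(np.asarray(p)+.5)/k-.5+[u0,v0]
    out=[]
    for q in cs:
        a=cv2.contourArea(q)
        if a/k/k<amin: continue
        M=cv2.moments(q); r=cv2.minAreaRect(q)
        out.append((a/k/k,g((M['m10']/M['m00'],M['m01']/M['m00'])),g(cv2.boxPoints(r)),g(q[:,0])))
    return out
gold=lambda h:(h[...,0]>8)&(h[...,0]<35)&(h[...,1]>110)&(h[...,2]>60)
dark=lambda h:h[...,2]<75
white=lambda h:(h[...,2]>165)&(h[...,1]<40)
wood=lambda h:(h[...,0]>5)&(h[...,0]<25)&(h[...,1]>80)
def show(t,bl):
    print(t)
    for a,c,b,_ in bl: print(round(a,1),c.round(2),b.round(1).tolist())
show("gold top",blobs(T,(245,150,305,210),gold,2)); show("gold side",blobs(S,(263,210,323,270),gold,.8))
show("packs top",blobs(T,(252,164,294,194),dark,20))
show("rim top",blobs(T,(245,155,305,200),white,20))
show("wood top",blobs(T,(366,166,426,226),wood,20)); show("gauge top",blobs(T,(385,180,410,208),lambda h:h[...,2]<70,5))
show("wood side",blobs(S,(314,155,374,215),wood,20))
show("gauge side",blobs(S,(334,160,358,182),lambda h:h[...,2]<60,5))
show("sauc",blobs(T,(130,155,205,235),lambda h:(h[...,0]<30)&(h[...,1]>15)&(h[...,2]>130),200)); show("sauc side",blobs(S,(210,300,305,380),lambda h:(h[...,2]>135),200))
print([(-C[n]["extrinsics"][:3,:3].T@C[n]["extrinsics"][:3,3]).round(3) for n in C])
```

```text
gold top
52.2 [286.97 180.64] [[284.3, 187.1], [284.7, 174.3], [289.9, 174.4], [289.6, 187.2]]
55.8 [274.62 180.41] [[271.7, 187.1], [272.0, 173.6], [277.4, 173.7], [277.1, 187.2]]
52.6 [262.16 180.04] [[259.4, 186.6], [259.8, 173.5], [265.0, 173.7], [264.6, 186.7]]
gold side
5.2 [294.25 233.7 ] [[292.9, 232.4], [295.6, 232.4], [295.6, 234.9], [292.9, 234.9]]
5.0 [290.16 232.6 ] [[288.3, 233.0], [290.5, 230.8], [292.0, 232.2], [289.8, 234.5]]
4.7 [286.02 231.51] [[284.9, 230.4], [287.4, 230.4], [287.4, 232.9], [284.9, 232.9]]
4.7 [299.34 226.27] [[297.6, 226.4], [299.5, 224.5], [301.1, 226.1], [299.3, 228.0]]
4.8 [295.22 225.14] [[293.5, 225.2], [295.4, 223.4], [296.9, 224.9], [295.0, 226.8]]
4.3 [291.1  224.17] [[289.5, 224.3], [291.3, 222.5], [292.9, 224.1], [291.1, 225.9]]
4.1 [304.24 219.35] [[303.1, 218.1], [305.4, 218.1], [305.4, 220.6], [303.1, 220.6]]
4.3 [300.19 218.25] [[298.4, 218.4], [300.1, 216.6], [301.8, 218.3], [300.0, 220.0]]
4.0 [296.08 217.28] [[294.5, 217.3], [296.0, 215.8], [297.6, 217.4], [296.1, 218.9]]
packs top
141.7 [287.47 178.81] [[283.1, 188.4], [284.0, 1
[... 249 characters left out ...]
0, 191.1], [254.7, 165.7], [293.8, 166.9], [293.1, 192.3]]
wood top
596.0 [394.42 196.22] [[381.0, 208.2], [386.3, 180.1], [407.9, 184.2], [402.6, 212.2]]
gauge top
35.8 [396.92 196.11] [[393.7, 200.3], [395.4, 191.2], [400.0, 192.1], [398.3, 201.2]]
wood side
599.8 [344.05 188.19] [[325.6, 194.9], [333.8, 170.3], [362.4, 179.8], [354.2, 204.4]]
gauge side
101.7 [345.59 172.75] [[340.9, 180.1], [341.5, 165.0], [350.2, 165.3], [349.7, 180.5]]
sauc
2359.7 [166.91 194.27] [[133.1, 174.4], [187.5, 159.2], [202.5, 213.3], [148.1, 228.4]]
sauc side
2895.6 [257.01 337.2 ] [[219.3, 311.2], [292.2, 310.6], [292.7, 368.6], [219.8, 369.3]]
[array([0.237, 0.811, 0.78 ]), array([ 0.509, -0.12 ,  1.339])]
```

Run:
```python
from h import *
np.set_printoptions(precision=4,suppress=True)
G=[((300.17,218.29),(286.97,180.64)),((295.22,225.19),(274.62,180.41)),((290.14,232.6),(262.16,180.04))]
for s,t in G: print("gold",*tri(s,t), plane("top",t,.095), plane("side",s,.095))
for t in [(287.47,178.81),(274.99,178.52),(262.74,178.19)]: print("pack",plane("top",t,.095))
R=[(254.0,191.1),(254.7,165.7),(293.8,166.9),(293.1,192.3)]
P=np.array([plane("top",u,.079) for u in R]);print("rim",P,P.mean(0),np.linalg.norm(P-np.roll(P,1,0),axis=1),"yaw",np.degrees(np.arctan2(*(P[0]-P[3])[[0,1]])))
W=np.array([plane("top",u,.06) for u in [(381.0,208.2),(386.3,180.1),(407.9,184.2),(402.6,212.2)]]);print("wood",W,W.mean(0),np.linalg.norm(W-np.roll(W,1,0),axis=1),"yaw",np.degrees(np.arctan2((W[1]-W[0])[1],(W[1]-W[0])[0])))
g=(396.92,196.11);print("gauge",plane("top",g,.106),tri((346.2,165.9),g))
gb=np.array([plane("top",u,.106) for u in [(393.7,200.3),(395.4,191.2)]]);d=gb[1]-gb[0];print(np.degrees(np.arctan2(d[1],d[0])))
T=cv2.imread("pics/top0.png");S=cv2.imread("pics/side0.png")
# rim edge profile across tray (columns) on +/-x end strips and mid strip
for r in [(166,168),(174,184),(189,191)]: print(r,T[r[0]:r[1],250:300].mean((0,2)).round().astype(int).tolist())
m=cv2.Canny(T[150:240,125:210],40,120)
```

```text
gold [ 0.5976 -0.0098  0.0955] [np.float64(0.001246890883822058), np.float64(0.0012468908838220041)] [ 0.5964 -0.0102  0.095 ] [ 0.5991 -0.0101  0.095 ]
gold [0.5976 0.0205 0.0956] [np.float64(0.0015036326572332465), np.float64(0.0015036326572330744)] [0.5963 0.0201 0.095 ] [0.5994 0.0202 0.095 ]
gold [0.5977 0.0511 0.0952] [np.float64(0.001426216327121215), np.float64(0.0014262163271210966)] [0.5964 0.0506 0.095 ] [0.5993 0.0511 0.095 ]
pack [ 0.6009 -0.0113  0.095 ]
pack [0.6009 0.0193 0.095 ]
pack [0.601  0.0493 0.095 ]
rim [[ 0.5696  0.0722  0.079 ]
 [ 0.6328  0.0725  0.079 ]
 [ 0.6321 -0.0248  0.079 ]
 [ 0.569  -0.0248  0.079 ]] [0.6009 0.0238 0.079 ] [0.097  0.0632 0.0972 0.0631] yaw 0.3332309852161408
wood [[ 0.5356 -0.2446  0.06  ]
 [ 0.6064 -0.2564  0.06  ]
 [ 0.5974 -0.3106  0.06  ]
 [ 0.527  -0.2987  0.06  ]] [ 0.5666 -0.2775  0.06  ] [0.0548 0.0717 0.0549 0.0714] yaw -9.468000642283984
gauge [ 0.5648 -0.2778  0.106 ] (array([ 0.5653, -0.2774,  0.1079]), [np.float64(0.000610873143121274), np.float64(0.0006108731431212327)])
-9.417662364311425
(166, 168) [148, 147, 146, 144, 147, 161, 178, 178, 178, 188, 186, 180, 179, 179, 178, 167, 153, 149, 149, 148, 145, 144, 136, 133, 134, 136, 151, 170, 172, 168, 156, 138, 135, 139, 137, 132, 126, 126, 135, 144, 147, 147, 150, 142, 120, 106, 103, 104, 104, 104]
(174, 184) [147, 148, 147, 144, 152, 183, 196, 153, 99, 56, 56, 84, 96, 92, 71, 39, 36, 85, 132, 144, 109, 57, 45, 75, 95, 99, 87, 53, 30, 62, 118, 142, 123, 102, 57, 57, 83, 92, 86, 63, 33, 53, 117, 147, 133, 122, 112, 106, 105, 106]
(189, 191) [148, 146, 144, 144, 155, 173, 180, 178, 196, 198, 195, 186, 177, 174, 175, 174, 182, 200, 203, 184, 186, 186, 180, 172, 168, 166, 164, 162, 165, 184, 194, 177, 182, 185, 173, 165, 160, 157, 158, 156, 156, 166, 182, 175, 126, 104, 104, 101, 101, 102]
```

Run:
```python
from h import *
a=[cv2.imread("pics/%s0.png"%n)[:,:,::-1] for n in("side","top")]
x=np.hstack([crop(0,a[0],(257,341),45,6.6),cv2.resize(a[1][155:205,245:305,::-1],(600//2+0,594),interpolation=cv2.INTER_CUBIC)[:0+594]])
y=cv2.resize(a[1][162:196,250:300,::-1],(800,544),interpolation=cv2.INTER_CUBIC)
cv2.imwrite("pics/c2.png",y)
# saucer: outer ellipse in each view
for n,i,(u0,v0,u1,v1) in(("side",0,(205,300,310,380)),("top",1,(125,155,210,235))):
    c=a[i][v0:v1,u0:u1].astype(int); d=(c[...,0]-c[...,2])
    m=((d>8)&(c[...,0]>90)).astype(np.uint8); m=cv2.morphologyEx(m,cv2.MORPH_CLOSE,np.ones((5,5)))
    q=max(cv2.findContours(m,0,1)[0],key=cv2.contourArea); e=cv2.fitEllipse(cv2.convexHull(q)); e0=(e[0][0]+u0,e[0][1]+v0)
    print(n,e0,e[1:],plane(n,e0,.02))
```

```text
side (255.26434326171875, 341.3243408203125) ((67.37687683105469, 87.05557250976562), 71.8819351196289) [0.56194061 0.31437345 0.02      ]
top (167.67773056030273, 193.8512077331543) ((56.4970703125, 57.37255859375), 31.689096450805664) [0.5597017  0.30589073 0.02      ]
```

View pics/c2.png

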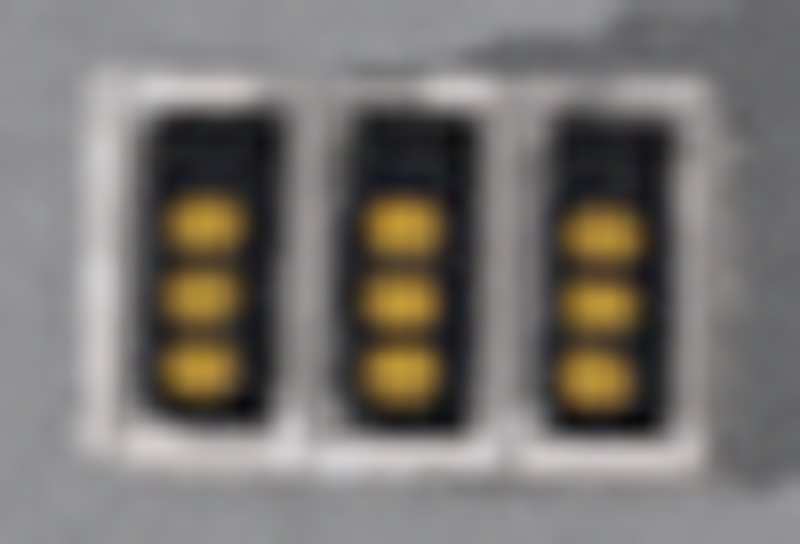

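The enlarged tray shows the open gap on the image-left side of each pack, so tray +y is about world +y with yaw near 0. The gold contacts put the pack centres at y = -0.010, 0.020 and 0.051. Next I'll go over the gauge.

```bash
cat > go.py <<'E'
import sys,numpy as np
from scipy.spatial.transform import Rotation as R
from cell import manip, eyes, job, sensors
s=sensors.sense();q=s["orientation"];r=R.from_quat([q[1],q[2],q[3],q[0]])
x,y,z,yaw=map(float,sys.argv[1:5])
t=R.from_euler("z",yaw,degrees=True)*R.from_euler("x",180,degrees=True)
print("d",r.inv().apply(np.array([x,y,z])-s["tool_pos"]).round(4),"rv",(r.inv()*t).as_rotvec().round(4),"at",s["tool_pos"].round(4),"yaw",np.degrees(np.arctan2(r.as_matrix()[1,0],r.as_matrix()[0,0])).round(2),"w",s["width"].round(4),"F",s["ft_force"].round(2),"t",s["t"])
E
python3 go.py 0.565 -0.2776 0.18 -9.4
sed -i 's/s\["width"\].round(4)/round(s["width"],4)/' go.py; python3 go.py 0.565 -0.2776 0.18 -9.4
```

```text
d [ 0.4231 -0.1082  0.0506] rv [-2.100e-03  3.000e-04  5.408e-01] at [ 0.2114 -0.534   0.2302] yaw 21.59 w 0.0856 F [ 0.01 -0.21 -0.41] t 0.1
```

```bash
echo '{"ticks":[[0.085, 0.423, -0.108, 0.05, 0, 0, 0.541], [0.085, 0.423, -0.108, 0.05, 0, 0, 0.541], [0.085, 0.423, -0.108, 0.05, 0, 0, 0.541], [0.085, 0.423, -0.108, 0.05, 0, 0, 0.541], [0.085, 0.423, -0.108, 0.05, 0, 0, 0.541], [0.085, 0.423, -0.108, 0.05, 0, 0, 0.541], [0.085, 0.423, -0.108, 0.05, 0, 0, 0.541], [0.085, 0.423, -0.108, 0.05, 0, 0, 0.541], [0.085, 0.423, -0.108, 0.05, 0, 0, 0.541], [0.085, 0.423, -0.108, 0.05, 0, 0, 0.541]]}' > m.json && python3 nudge.py m.json 20; python3 go.py 0.565 -0.2776 0.072 -9.4
```

```text
t: 1.35
tool_pos: [0.564, -0.2798, 0.1812]
orientation: [0.0, 0.997, -0.083, -0.0]
ft_force: [-0.0, 0.2, 0.9]
width: 0.0848
finger_force: 0.0
d [ 0.0007 -0.0024  0.1092] rv [ 0.0004  0.0008 -0.0017] at [ 0.564  -0.2798  0.1812] yaw -9.5 w 0.0848 F [-0.03  0.22  0.94] t 1.35
```

```bash
echo '{"ticks":[[0.085, 0.001, -0.002, 0.055, 0, 0, 0], [0.085, 0.001, -0.002, 0.109, 0, 0, 0], [0.085, 0.001, -0.002, 0.109, 0, 0, 0], [0.085, 0.001, -0.002, 0.109, 0, 0, 0]]}' > m.json && python3 nudge.py m.json 20; python3 go.py 0.565 -0.2776 0.072 -9.4
python3 - <<'E'
from h import *
a=[eyes.read_camera(n) for n in("side","top")]
cv2.imwrite("pics/c3.png",np.hstack([crop(0,a[0],(344,170),40,7),]))
E
```

```text
t: 1.85
tool_pos: [0.567, -0.2786, 0.0744]
orientation: [0.001, 0.997, -0.083, 0.001]
ft_force: [0.6, -0.5, 0.8]
width: 0.0848
finger_force: 0.0
d [-0.0021 -0.0007  0.0024] rv [ 0.0013 -0.0027 -0.0018] at [ 0.567  -0.2786  0.0744] yaw -9.5 w 0.0848 F [ 0.65 -0.5   0.8 ] t 1.85
```

View pics/c3.png

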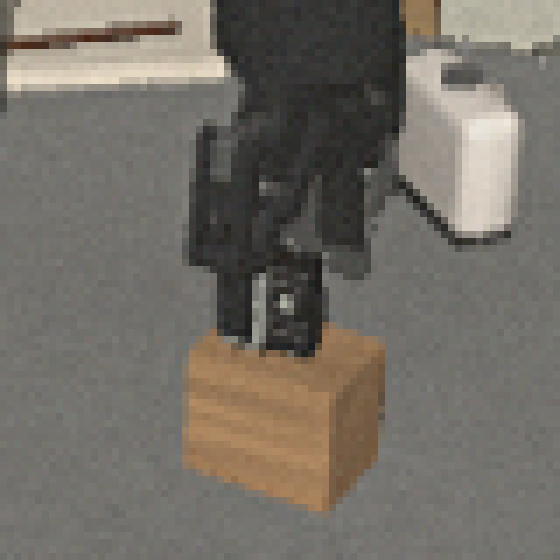

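The picture shows the open fingers either side of the handle (crop columns 250 to 325), so the pose is good. I'll close on it.

```bash
echo '{"ticks":[[0.0, -0.001, -0.001, 0.0015, 0, 0, 0], [0.0, -0.001, -0.001, 0.0015, 0, 0, 0], [0.0, -0.001, -0.001, 0.0015, 0, 0, 0], [0.0, -0.001, -0.001, 0.0015, 0, 0, 0], [0.0, -0.001, -0.001, 0.0015, 0, 0, 0], [0.0, -0.001, -0.001, 0.0015, 0, 0, 0], [0.0, -0.001, -0.001, 0.0015, 0, 0, 0]]}' > m.json && python3 nudge.py m.json 40; python3 go.py 0.565 -0.2776 0.072 -9.4
```

```text
t: 2.82
tool_pos: [0.5657, -0.2756, 0.0709]
orientation: [-0.0, 0.997, -0.082, 0.0]
ft_force: [0.5, 0.9, 1.1]
width: 0.0112
finger_force: 44.4
d [-0.0004  0.002  -0.0011] rv [-0.     -0.0001 -0.0001] at [ 0.5657 -0.2756  0.0709] yaw -9.41 w 0.0112 F [0.47 0.86 1.07] t 2.825
```

```bash
echo '{"ticks":[[0.0, 0, 0, -0.03, 0, 0, 0], [0.0, 0, 0, -0.06, 0, 0, 0], [0.0, 0, 0, -0.12, 0, 0, 0], [0.0, 0, 0, -0.12, 0, 0, 0], [0.0, 0, 0, -0.12, 0, 0, 0]]}' > m.json && python3 nudge.py m.json; python3 go.py 0.602 0.0330 0.19 0
```

```text
t: 3.45
tool_pos: [0.5654, -0.2755, 0.1906]
orientation: [-0.0, 0.997, -0.082, -0.0]
ft_force: [0.3, 0.4, -0.7]
width: 0.0115
finger_force: 44.1
d [-0.0143 -0.3103  0.0006] rv [-1.000e-04  3.000e-04 -1.642e-01] at [ 0.5654 -0.2755  0.1906] yaw -9.41 w 0.0115 F [ 0.32  0.35 -0.74] t 3.45
```

```bash
echo '{"ticks":[[0.0, -0.0094, -0.2803, 0, 0, 0, -0.164], [0.0, -0.0094, -0.2803, 0, 0, 0, -0.164], [0.0, -0.0094, -0.2803, 0, 0, 0, -0.164], [0.0, -0.0094, -0.2803, 0, 0, 0, -0.164], [0.0, -0.0094, -0.2803, 0, 0, 0, -0.164], [0.0, -0.0094, -0.2803, 0, 0, 0, -0.164], [0.0, -0.0094, -0.2803, 0, 0, 0, -0.164]]}' > m.json && python3 nudge.py m.json; python3 go.py 0.602 0.0027 0.165 0
python3 - <<'E'
from h import *
a=[eyes.read_camera(n) for n in("side","top")]
for n,i in zip(("side","top"),a): cv2.imwrite(f"pics/g1{n}.png",i[:,:,::-1])
cv2.imwrite("pics/c4.png",np.hstack([crop(0,a[0],(300,220),45,6),]))
E
```

```text
t: 4.32
tool_pos: [0.6011, 0.002, 0.189]
orientation: [0.0, 1.0, -0.0, -0.002]
ft_force: [1.1, -0.3, -0.7]
width: 0.0116
finger_force: 44.1
d [ 0.001  -0.0007  0.024 ] rv [ 0.0002  0.0033 -0.0003] at [0.6011 0.002  0.189 ] yaw -0.02 w 0.0116 F [ 1.07 -0.34 -0.74] t 4.325
```

View pics/c4.png

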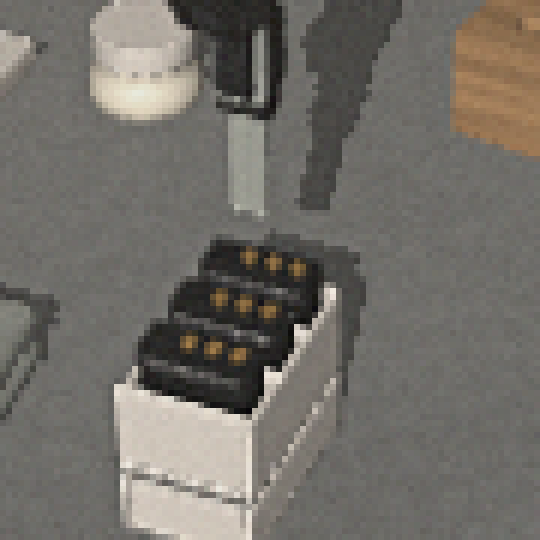

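The blade hangs straight above the rear pack, with its tip at side pixel (296.3,210.5). I'll compare that with its predicted projection.

Run:
```python
from h import *
im=cv2.imread("pics/g1side.png").astype(float)
s=sensors.sense()['tool_pos']
for z in (.0629,.05,.02): print(z,proj("side",s-[0,0,z]))
# blade mask: centre columns per row and bottom
for v in range(190,216): print(v, im[v,288:306].mean(1).round().astype(int).tolist())
print("d(pix)/dy,dz,dx per mm",[(proj("side",s+d)-proj("side",s)) for d in np.eye(3)*.001])
```

```text
0.0629 [[297.19510093 210.34803688]]
0.05 [[297.08171271 206.09494051]]
0.02 [[296.81187095 195.97340377]]
190 [99, 107, 121, 116, 59, 45, 36, 43, 21, 104, 156, 91, 29, 57, 104, 107, 112, 110]
191 [101, 109, 118, 81, 109, 110, 148, 83, 45, 145, 165, 74, 21, 55, 107, 111, 109, 105]
192 [105, 109, 108, 46, 58, 60, 86, 60, 71, 105, 110, 48, 17, 79, 113, 112, 111, 111]
193 [110, 111, 113, 98, 76, 55, 32, 40, 40, 45, 44, 29, 30, 102, 110, 109, 108, 107]
194 [115, 115, 112, 117, 104, 139, 145, 147, 113, 66, 35, 32, 68, 109, 104, 111, 110, 108]
195 [106, 108, 109, 112, 102, 149, 159, 156, 151, 143, 140, 92, 104, 113, 109, 111, 106, 114]
196 [105, 108, 107, 106, 108, 148, 154, 153, 150, 150, 156, 101, 108, 109, 109, 105, 104, 105]
197 [113, 112, 116, 104, 103, 149, 151, 149, 142, 151, 152, 89, 109, 112, 105, 107, 110, 110]
198 [111, 106, 110, 112, 101, 142, 151, 153, 149, 150, 152, 95, 106, 110, 108, 110, 108, 105]
199 [114, 110, 110, 107, 105, 146, 154, 149, 147, 152, 149, 96, 112, 105, 106, 110, 106, 107]
200 [111, 110, 112, 108, 104, 147, 150, 153, 147, 149, 148, 92, 101, 105, 108, 109, 1
[... 833 characters left out ...]
2, 110, 106, 104, 74]
210 [112, 111, 109, 106, 104, 103, 126, 106, 111, 138, 171, 123, 103, 106, 107, 110, 115, 107]
211 [104, 107, 109, 103, 111, 102, 103, 100, 102, 113, 126, 108, 108, 107, 109, 104, 108, 112]
212 [109, 108, 105, 111, 107, 112, 109, 111, 109, 105, 106, 110, 107, 106, 110, 110, 110, 108]
213 [107, 112, 110, 111, 116, 112, 115, 112, 110, 112, 110, 114, 86, 106, 112, 110, 112, 115]
214 [114, 114, 101, 82, 93, 96, 112, 118, 116, 116, 115, 87, 69, 81, 81, 81, 79, 112]
215 [115, 118, 66, 44, 53, 54, 63, 68, 74, 97, 91, 74, 74, 78, 70, 74, 76, 79]
d(pix)/dy,dz,dx per mm [array([[-0.38646204, -0.08632715]]), array([[-0.16755044,  0.21687077]]), array([[-0.00934854, -0.35065576]])]
```

The tip matches the prediction within about 0.2 px, apart from a known x bias in the side camera. I'll descend to just above the pack top level.

```bash
echo '{"ticks":[[0.0, 0, -0.0007, 0.012, 0, 0, 0], [0.0, 0, -0.0007, 0.024, 0, 0, 0], [0, 0, -0.0007, 0.024, 0, 0, 0], [0, 0, -0.0007, 0.024, 0, 0, 0]]}' > m.json && python3 nudge.py m.json; python3 go.py 0.601 0.0027 0.145 0
```

```text
t: 4.92
tool_pos: [0.6021, 0.003, 0.1665]
orientation: [-0.0, 1.0, -0.0, -0.0]
ft_force: [-0.3, -0.3, 0.2]
width: 0.0115
finger_force: 44.1
d [-0.0011  0.0003  0.0215] rv [-0.0001  0.0004 -0.0004] at [0.6021 0.003  0.1665] yaw -0.02 w 0.0115 F [-0.28 -0.31  0.22] t 4.925
```

```bash
echo '{"ticks":[[0.0, 0, 0, 0.004, 0, 0, 0], [0.0, 0, 0, 0.008, 0, 0, 0], [0, 0, 0, 0.012, 0, 0, 0], [0, 0, 0, 0.012, 0, 0, 0]]}' > m.json && python3 nudge.py m.json; python3 go.py 0.601 0.0027 0.145 0
```

```text
t: 5.42
tool_pos: [0.6018, 0.0032, 0.1542]
orientation: [-0.0, 1.0, -0.0, -0.0]
ft_force: [-0.0, 0.4, -0.8]
width: 0.0112
finger_force: 44.1
d [-0.0008  0.0005  0.0092] rv [-0.0001  0.001  -0.0001] at [0.6018 0.0032 0.1542] yaw -0.01 w 0.0112 F [-0.05  0.35 -0.79] t 5.425
```

```bash
echo '{"ticks":[[0.0, 0, 0, 0.003, 0, 0, 0], [0.0, 0, 0, 0.006, 0, 0, 0], [0, 0, 0, 0.009, 0, 0, 0], [0, 0, 0, 0.012, 0, 0, 0], [0, 0, 0, 0.012, 0, 0, 0]]}' > m.json && python3 nudge.py m.json; python3 go.py 0.601 0.0027 0.139 0;  echo '{"ticks":[[0.0, 0, 0, 0.001, 0, 0, 0], [0.0, 0, 0, 0.002, 0, 0, 0], [0, 0, 0, 0.003, 0, 0, 0], [0, 0, 0, 0.004, 0, 0, 0], [0, 0, 0, 0.004, 0, 0, 0]]}' > m.json && python3 nudge.py m.json; python3 go.py 0.601 0.0027 0.139 0
```

```text
t: 6.05
tool_pos: [0.6019, 0.0033, 0.1423]
orientation: [-0.0, 1.0, -0.0, -0.0]
ft_force: [-0.8, 1.2, -1.0]
width: 0.0116
finger_force: 44.1
d [-0.0009  0.0006  0.0033] rv [-0.0003  0.0008 -0.0002] at [0.6019 0.0033 0.1423] yaw -0.01 w 0.0116 F [-0.83  1.15 -0.96] t 6.05
t: 6.68
tool_pos: [0.6023, 0.0032, 0.1387]
orientation: [-0.0, 1.0, -0.0, 0.0]
ft_force: [-0.9, 0.8, -0.1]
width: 0.0116
finger_force: 44.1
d [-0.0013  0.0005 -0.0003] rv [-0.0002 -0.0002 -0.0002] at [0.6023 0.0032 0.1387] yaw -0.01 w 0.0116 F [-0.87  0.79 -0.1 ] t 6.675
```

```bash
for i in 1 2 3; do echo '{"ticks":[[0.0, 0, 0, 0.001, 0, 0, 0], [0.0, 0, 0, 0.002, 0, 0, 0], [0, 0, 0, 0.002, 0, 0, 0]]}' > m.json && python3 nudge.py m.json | egrep "tool|ft"; done
```

```text
tool_pos: [0.6022, 0.0032, 0.1367]
ft_force: [-0.0, 2.3, 0.2]
tool_pos: [0.6022, 0.0032, 0.1347]
ft_force: [0.8, 1.3, 0.4]
tool_pos: [0.6022, 0.0032, 0.1327]
ft_force: [0.6, 2.8, -0.2]
```

```bash
for i in 1 2 3; do echo '{"ticks":[[0.0, 0, 0, 0.001, 0, 0, 0], [0.0, 0, 0, 0.002, 0, 0, 0], [0, 0, 0, 0.002, 0, 0, 0]]}' > m.json && python3 nudge.py m.json | egrep "tool|ft"; done
```

```text
tool_pos: [0.6022, 0.0032, 0.1307]
ft_force: [0.0, 2.2, 1.1]
tool_pos: [0.6022, 0.0032, 0.1287]
ft_force: [0.5, 2.4, 1.0]
tool_pos: [0.6022, 0.0032, 0.1266]
ft_force: [0.8, 3.0, 0.5]
```

```bash
for i in 1 2 3; do echo '{"ticks":[[0.0, 0, 0, 0.001, 0, 0, 0], [0.0, 0, 0, 0.002, 0, 0, 0], [0, 0, 0, 0.003, 0, 0, 0], [0, 0, 0, 0.004, 0, 0, 0]]}' > m.json && python3 nudge.py m.json | egrep "tool|ft"; done; python3 go.py 0.602 0.0335 0.162 0
```

```text
tool_pos: [0.6022, 0.0032, 0.1227]
ft_force: [0.8, 3.8, 2.1]
tool_pos: [0.6022, 0.0031, 0.1187]
ft_force: [0.5, 3.7, 1.8]
tool_pos: [0.6022, 0.0031, 0.1147]
ft_force: [-0.2, 3.4, 2.5]
d [-0.0002 -0.0304 -0.0473] rv [-0.     -0.     -0.0002] at [0.6022 0.0031 0.1147] yaw -0.01 w 0.0116 F [-0.18  3.42  2.5 ] t 10.425
```

Pack 1 is sound: the tip went down 27 mm freely. I'll withdraw straight up and shift to gap 2.

```bash
echo '{"ticks":[[0, 0, 0, -0.02, 0, 0, 0], [0, 0, 0, -0.05, 0, 0, 0], [0, 0, 0, -0.05, 0, 0, 0], [0, 0, -0.0308, -0.05, 0, 0, 0], [0, 0, -0.0308, -0.05, 0, 0, 0], [0, 0, -0.0308, -0.047, 0, 0, 0]]}' > m.json && python3 nudge.py m.json; echo '{"ticks":[[0.0, 0, 0, 0.003, 0, 0, 0], [0.0, 0, 0, 0.006, 0, 0, 0], [0, 0, 0, 0.009, 0, 0, 0], [0, 0, 0, 0.009, 0, 0, 0]]}' > m.json && python3 nudge.py m.json; python3 go.py 0.602 0.0335 0.139 0
```

```text
t: 11.18
tool_pos: [0.602, 0.0332, 0.1613]
orientation: [0.001, 1.0, 0.0, -0.0]
ft_force: [-0.4, 0.8, 0.6]
width: 0.0116
finger_force: 44.0
t: 11.68
tool_pos: [0.6031, 0.0336, 0.1567]
orientation: [-0.0, 1.0, -0.0, 0.001]
ft_force: [-5.7, 1.0, 15.3]
width: 0.0115
finger_force: 46.7
d [-0.0011  0.0001  0.0177] rv [-0.     -0.0022 -0.0006] at [0.6031 0.0336 0.1567] yaw -0.04 w 0.0115 F [-5.68  1.04 15.32] t 11.675
```

The tip touched down at z 0.094, the pack top, so pack 2 sits a little to +y. I'll back off and shift +y by 1 mm.

```bash
echo '{"ticks":[[0.0, 0, 0, -0.006, 0, 0, 0], [0.0, 0, 0, -0.009, 0, 0, 0], [0, 0, -0.001, -0.009, 0, 0, 0], [0, 0, -0.001, -0.009, 0, 0, 0]]}' > m.json && python3 nudge.py m.json | egrep "tool|ft"; echo '{"ticks":[[0.0, 0, 0, 0.002, 0, 0, 0], [0.0, 0, 0, 0.004, 0, 0, 0], [0, 0, 0, 0.006, 0, 0, 0], [0, 0, 0, 0.006, 0, 0, 0]]}' > m.json && python3 nudge.py m.json| egrep "tool|ft"; python3 go.py 0.602 0.0345 0.139 0
```

```text
tool_pos: [0.6018, 0.0349, 0.1611]
ft_force: [-0.8, 0.8, -0.8]
tool_pos: [0.602, 0.0349, 0.1554]
ft_force: [-0.3, -0.9, -0.8]
d [0.     0.0004 0.0164] rv [-0.      0.0007 -0.0002] at [0.602  0.0349 0.1554] yaw -0.01 w 0.0115 F [-0.28 -0.88 -0.78] t 12.675
```

```bash
for i in 1 2 3 4; do echo '{"ticks":[[0.0, 0, 0, 0.0015, 0, 0, 0], [0.0, 0, 0, 0.003, 0, 0, 0], [0, 0, 0, 0.003, 0, 0, 0]]}' > m.json && python3 nudge.py m.json | egrep "tool|ft"; done
```

```text
tool_pos: [0.6021, 0.0349, 0.1526]
ft_force: [-0.5, 0.4, -0.6]
tool_pos: [0.602, 0.0349, 0.1495]
ft_force: [0.0, 0.6, -0.2]
tool_pos: [0.602, 0.0349, 0.1466]
ft_force: [-0.7, -0.3, -0.6]
tool_pos: [0.602, 0.0349, 0.1435]
ft_force: [0.1, -0.1, -0.8]
```

```bash
for i in 1 2 3 4; do echo '{"ticks":[[0.0, 0, 0, 0.001, 0, 0, 0], [0, 0, 0, 0.0015, 0, 0, 0], [0, 0, 0, 0.0015, 0, 0, 0]]}' > m.json && python3 nudge.py m.json | egrep "tool|ft"; done
```

```text
tool_pos: [0.6021, 0.0349, 0.1422]
ft_force: [0.5, -0.1, -1.0]
tool_pos: [0.6021, 0.0349, 0.1407]
ft_force: [0.0, 0.2, -0.9]
tool_pos: [0.6021, 0.0349, 0.1392]
ft_force: [0.8, -0.6, -0.4]
tool_pos: [0.6021, 0.0349, 0.1377]
ft_force: [0.6, 0.6, -0.7]
```

```bash
for i in 1 2 3 4 5; do echo '{"ticks":[[0.0, 0, 0, 0.001, 0, 0, 0], [0, 0, 0, 0.0015, 0, 0, 0], [0, 0, 0, 0.0015, 0, 0, 0]]}' > m.json && python3 nudge.py m.json | egrep "tool|ft"; done
```

```text
tool_pos: [0.6021, 0.0349, 0.1362]
ft_force: [0.2, -0.6, -1.2]
tool_pos: [0.6022, 0.0349, 0.1348]
ft_force: [-0.3, 0.6, 0.3]
tool_pos: [0.6025, 0.035, 0.1341]
ft_force: [-2.2, 0.0, 5.5]
tool_pos: [0.6028, 0.0351, 0.1337]
ft_force: [-3.6, 0.3, 8.8]
tool_pos: [0.603, 0.0352, 0.1333]
ft_force: [-3.7, 1.0, 13.2]
```

Jam at tip depth about 7 mm: the middle pack is swollen. I'll withdraw and return the gauge.

```bash
echo '{"ticks":[[0, 0, 0, -0.01, 0, 0, 0], [0, 0, 0, -0.035, 0, 0, 0], [0, 0, 0, -0.056, 0, 0, 0], [0, 0, 0, -0.056, 0, 0, 0], [0, 0, 0, -0.056, 0, 0, 0]]}' > m.json && python3 nudge.py m.json; python3 go.py 0.5655 -0.2755 0.19 -9.41
```

```text
t: 18.18
tool_pos: [0.6015, 0.0349, 0.185]
orientation: [-0.0, 1.0, -0.0, -0.001]
ft_force: [-0.8, 0.3, -0.9]
width: 0.0117
finger_force: 44.1
d [-0.0359  0.3104 -0.005 ] rv [1.00e-04 1.80e-03 1.64e-01] at [0.6015 0.0349 0.185 ] yaw -0.01 w 0.0117 F [-0.78  0.29 -0.93] t 18.175
```

```bash
echo '{"ticks":[[0, -0.036, 0.3104, -0.005, 0, 0, 0.164], [0, -0.036, 0.3104, -0.005, 0, 0, 0.164], [0, -0.036, 0.3104, -0.005, 0, 0, 0.164], [0, -0.036, 0.3104, -0.005, 0, 0, 0.164], [0, -0.036, 0.3104, -0.005, 0, 0, 0.164], [0, -0.036, 0.3104, -0.005, 0, 0, 0.164], [0, -0.036, 0.3104, -0.005, 0, 0, 0.164], [0, -0.036, 0.3104, -0.005, 0, 0, 0.164]]}' > m.json && python3 nudge.py m.json; python3 go.py 0.5655 -0.2755 0.13 -9.41
python3 - <<'E'
from h import *
im=eyes.read_camera("side");s=sensors.sense()['tool_pos'];p=proj("side",s-[0,0,.0629])[0];print(p)
u,v=p.round().astype(int);g=im.mean(2)
for r in range(v-6,v+6):print(r,g[r,u-8:u+8].round().astype(int).tolist())
E
```

```text
t: 19.18
tool_pos: [0.566, -0.2737, 0.1903]
orientation: [-0.001, 0.997, -0.081, -0.001]
ft_force: [-0.3, 0.0, -0.7]
width: 0.0115
finger_force: 44.0
d [-0.0001  0.002   0.0603] rv [-0.0011  0.0016  0.0019] at [ 0.566  -0.2737  0.1903] yaw -9.3 w 0.0115 F [-0.31  0.01 -0.65] t 19.175
[345.97522432 160.57067389]
155 [117, 114, 116, 113, 108, 151, 158, 151, 148, 151, 102, 78, 75, 74, 71, 110]
156 [112, 112, 112, 105, 102, 149, 154, 149, 152, 154, 103, 76, 70, 70, 105, 120]
157 [112, 116, 113, 113, 107, 149, 153, 148, 150, 149, 95, 74, 74, 75, 118, 114]
158 [115, 116, 114, 109, 115, 151, 153, 149, 152, 143, 95, 67, 71, 102, 111, 115]
159 [113, 112, 113, 110, 110, 165, 172, 156, 155, 143, 94, 74, 71, 112, 114, 112]
160 [115, 112, 113, 111, 112, 130, 116, 114, 128, 201, 98, 74, 73, 111, 110, 111]
161 [113, 110, 113, 111, 113, 108, 104, 104, 86, 121, 82, 73, 104, 113, 112, 114]
162 [112, 109, 110, 111, 111, 109, 115, 112, 79, 68, 73, 71, 78, 109, 113, 109]
163 [113, 111, 111, 111, 112, 111, 116, 116, 79, 73, 78, 67, 104, 117, 112, 112]
164 [115, 111, 116, 109, 113, 111, 114, 85, 74, 74, 76, 71, 114, 116, 112, 112]
165 [109, 107, 105, 112, 112, 112, 113, 74, 73, 74, 79, 62, 102, 110, 108, 113]
166 [108, 111, 109, 110, 108, 113, 116, 73, 71, 77, 69, 67, 103, 113, 110, 113]
```

```bash
echo '{"ticks":[[0, 0, 0.001, 0.03, 0, 0, 0], [0, 0, 0.001, 0.052, 0, 0, 0], [0, 0, 0.001, 0.052, 0, 0, 0], [0, 0, 0.001, 0.052, 0, 0, 0]]}' > m.json && python3 nudge.py m.json; python3 go.py 0.5657 -0.2756 0.13 -9.41
```

```text
t: 19.73
tool_pos: [0.5668, -0.276, 0.1403]
orientation: [0.0, 0.997, -0.081, 0.001]
ft_force: [0.1, 0.3, -0.2]
width: 0.0112
finger_force: 44.0
d [-0.0012 -0.0002  0.0103] rv [ 0.0006 -0.0014  0.0013] at [ 0.5668 -0.276   0.1403] yaw -9.33 w 0.0112 F [ 0.05  0.25 -0.15] t 19.725
```

```bash
echo '{"ticks":[[0, -0.0005, 0, 0.006, 0, 0, 0.001], [0, -0.0005, 0, 0.012, 0, 0, 0.001], [0, -0.0005, 0, 0.012, 0, 0, 0.001], [0, -0.0005, 0, 0.012, 0, 0, 0.001]]}' > m.json && python3 nudge.py m.json; python3 go.py 0.5657 -0.2756 0.115 -9.41
```

```text
t: 20.23
tool_pos: [0.5655, -0.2765, 0.1273]
orientation: [-0.0, 0.997, -0.083, 0.0]
ft_force: [-0.6, -0.2, -0.3]
width: 0.0113
finger_force: 44.0
d [ 0.0001 -0.0009  0.0123] rv [-0.     -0.     -0.0011] at [ 0.5655 -0.2765  0.1273] yaw -9.47 w 0.0113 F [-0.56 -0.17 -0.32] t 20.225
```

```bash
echo '{"ticks":[[0, 0, -0.0008, 0, 0, 0, 0], [0, 0, -0.0008, 0.003, 0, 0, 0], [0, 0, -0.0008, 0.006, 0, 0, 0], [0, 0, -0.0008, 0.009, 0, 0, 0], [0, 0, -0.0008, 0.009, 0, 0, 0]]}' > m.json && python3 nudge.py m.json; python3 go.py 0.5657 -0.2756 0.115 -9.41
```

```text
t: 20.85
tool_pos: [0.5653, -0.2754, 0.1177]
orientation: [-0.0, 0.997, -0.083, -0.0]
ft_force: [-0.0, 0.5, -1.2]
width: 0.0116
finger_force: 44.0
d [0.0004 0.0002 0.0027] rv [-0.0004  0.0009 -0.001 ] at [ 0.5653 -0.2754  0.1177] yaw -9.47 w 0.0116 F [-0.01  0.5  -1.21] t 20.85
```

The blade is in the slot without force; on down.

```bash
echo '{"ticks":[[0, 0, 0, 0.008, 0, 0, 0], [0, 0, 0, 0.016, 0, 0, 0], [0, 0, 0, 0.024, 0, 0, 0], [0, 0, 0, 0.032, 0, 0, 0], [0, 0, 0, 0.04, 0, 0, 0], [0, 0, 0, 0.042, 0, 0, 0], [0, 0, 0, 0.042, 0, 0, 0]]}' > m.json && python3 nudge.py m.json|egrep "tool|ft"; for i in 1 2 3; do echo '{"ticks":[[0.0, 0, 0, 0.001, 0, 0, 0], [0, 0, 0, 0.0015, 0, 0, 0], [0, 0, 0, 0.0015, 0, 0, 0]]}' > m.json && python3 nudge.py m.json | egrep "tool|ft"; done
```

```text
tool_pos: [0.5656, -0.2755, 0.0761]
ft_force: [-0.4, -0.7, -0.9]
tool_pos: [0.5657, -0.2756, 0.075]
ft_force: [-0.7, -0.6, 0.1]
tool_pos: [0.5655, -0.2755, 0.0732]
ft_force: [-0.6, -0.8, -0.3]
tool_pos: [0.5655, -0.2755, 0.0717]
ft_force: [-0.3, 0.4, -0.8]
```

```bash
for i in 1 2 3; do echo '{"ticks":[[0.0, 0, 0, 0.0007, 0, 0, 0], [0, 0, 0, 0.0007, 0, 0, 0]]}' > m.json && python3 nudge.py m.json | egrep "tool|ft"; done
```

```text
tool_pos: [0.5656, -0.2756, 0.071]
ft_force: [-0.2, 0.6, -0.3]
tool_pos: [0.5657, -0.2756, 0.0709]
ft_force: [-1.4, 1.4, 3.1]
tool_pos: [0.5657, -0.2757, 0.0709]
ft_force: [-2.6, 2.0, 5.7]
```

The shoulder is seated at the original height. I'll release and rise.

```bash
echo '{"ticks":[[0.085, 0, 0, -0.001, 0, 0, 0], [0.085, 0, 0, -0.001, 0, 0, 0], [0.085, 0, 0, -0.001, 0, 0, 0], [0.085, 0, 0, -0.001, 0, 0, 0], [0.085, 0, 0, -0.001, 0, 0, 0], [0.085, 0, 0, -0.05, 0, 0, 0], [0.085, 0, 0, -0.1, 0, 0, 0], [0.085, 0, 0, -0.13, 0, 0, 0], [0.085, 0, 0, -0.13, 0, 0, 0]]}' > m.json && python3 nudge.py m.json 60; python3 go.py 0.601 0.0202 0.19 90
```

```text
t: 24.72
tool_pos: [0.5677, -0.2769, 0.2038]
orientation: [0.002, 0.997, -0.082, 0.003]
ft_force: [-0.1, 0.2, 0.7]
width: 0.085
finger_force: 0.0
d [-0.0161 -0.2986  0.0127] rv [ 0.0087 -0.0025 -1.7359] at [ 0.5677 -0.2769  0.2038] yaw -9.46 w 0.085 F [-0.05  0.19  0.67] t 24.725
```

```bash
echo '{"ticks":[[0.085, -0.0164, -0.3, 0.012, 0, 0, -0.18], [0.085, -0.0164, -0.3, 0.012, 0, 0, -0.36], [0.085, -0.0164, -0.3, 0.012, 0, 0, -0.54], [0.085, -0.0164, -0.3, 0.012, 0, 0, -0.72], [0.085, -0.0164, -0.3, 0.012, 0, 0, -0.9], [0.085, -0.0164, -0.3, 0.012, 0, 0, -1.08], [0.085, -0.0164, -0.3, 0.012, 0, 0, -1.26], [0.085, -0.0164, -0.3, 0.012, 0, 0, -1.44], [0.085, -0.0164, -0.3, 0.012, 0, 0, -1.62], [0.085, -0.0164, -0.3, 0.012, 0, 0, -1.736]]}' > m.json && python3 nudge.py m.json 60;echo '{"ticks":[[0.085, 0, 0, 0, 0, 0, 0]]}' > m.json && python3 nudge.py m.json >/dev/null; python3 go.py 0.601 0.0217 0.1 90
python3 - <<'E'
from h import *
a=eyes.read_camera("side"); b=eyes.read_camera("top"); print(sensors.sense()["joint_pos"].round(2))
cv2.imwrite("pics/c5.png",np.hstack([crop(0,a,(344,185),30,6),crop(0,a,(295,225),30,6)]))
E
```

```text
t: 25.98
tool_pos: [0.5974, 0.0232, 0.1853]
orientation: [-0.001, 0.706, 0.709, -0.001]
ft_force: [0.6, -0.1, 0.1]
width: 0.0847
finger_force: 0.0
d [-0.0015  0.0037  0.0857] rv [-0.0033 -0.0003 -0.0014] at [0.5976 0.0231 0.1857] yaw 89.92 w 0.0846 F [-0.76  0.16  0.04] t 26.1
[-0.11  0.3   1.53  0.    1.32 -0.1 ]
```

View pics/c5.png

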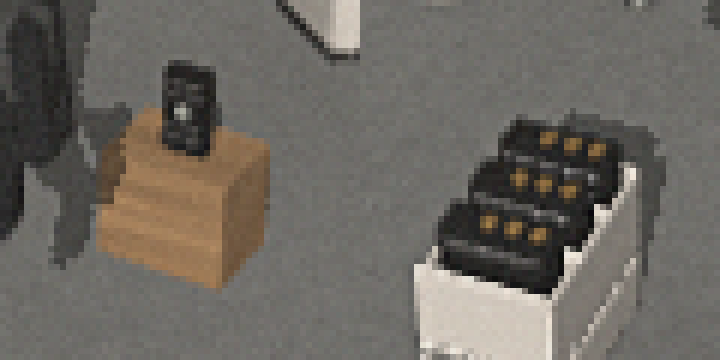

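The crop shows the gauge fully home in its stand and all three packs in their bays. I'll descend over the middle pack.

```bash
echo '{"ticks":[[0.085, -0.0015, 0.0037, 0.03, 0, 0, 0], [0.085, -0.0015, 0.0037, 0.06, 0, 0, 0], [0.085, -0.0015, 0.0037, 0.085, 0, 0, 0], [0.085, -0.0015, 0.0037, 0.085, 0, 0, 0], [0.085, -0.0015, 0.0037, 0.085, 0, 0, 0]]}' > m.json && python3 nudge.py m.json; python3 go.py 0.601 0.0217 0.0795 90
```

```text
t: 26.82
tool_pos: [0.6031, 0.0215, 0.1035]
orientation: [0.0, 0.707, 0.707, 0.0]
ft_force: [0.4, 0.4, 1.1]
width: 0.0854
finger_force: 0.0
d [ 0.0002 -0.0021  0.024 ] rv [ 0.0013  0.0001 -0.0006] at [0.6031 0.0215 0.1035] yaw 89.97 w 0.0854 F [0.41 0.39 1.12] t 26.825
```

```bash
echo '{"ticks":[[0.085, 0, -0.0015, 0.012, 0, 0, 0], [0.085, 0, -0.0015, 0.0235, 0, 0, 0], [0.085, 0, -0.0015, 0.0235, 0, 0, 0], [0.085, 0, -0.0015, 0.0235, 0, 0, 0]]}' > m.json && python3 nudge.py m.json; python3 go.py 0.601 0.0217 0.0795 90
python3 - <<'E'
from h import *
a=eyes.read_camera("side")
cv2.imwrite("pics/c6.png",crop(0,a,(295,225),35,8))
E
```

```text
t: 27.32
tool_pos: [0.601, 0.0215, 0.0791]
orientation: [-0.0, 0.707, 0.707, -0.0]
ft_force: [0.6, 0.1, 0.1]
width: 0.0854
finger_force: 0.0
d [ 0.0002  0.     -0.0004] rv [-0.0001 -0.     -0.0001] at [0.601  0.0215 0.0791] yaw 90.0 w 0.0854 F [0.59 0.11 0.08] t 27.325
```

View pics/c6.png

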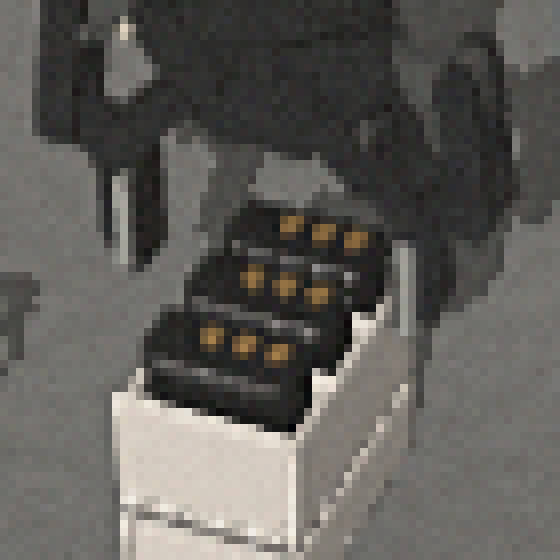

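The fingers stand either side of the middle pack, with tips at crop (140,262) and (405,330). I'll close.

```bash
echo '{"ticks":[[0.0, 0, 0, 0, 0, 0, 0], [0, 0, 0, 0, 0, 0, 0], [0, 0, 0, 0, 0, 0, 0], [0, 0, 0, 0, 0, 0, 0], [0, 0, 0, 0, 0, 0, 0], [0, 0, 0, 0, 0, 0, 0]]}' > m.json && python3 nudge.py m.json 60; echo '{"ticks":[[0.0, 0, 0, -0.004, 0, 0, 0], [0, 0, 0, -0.008, 0, 0, 0], [0, 0, 0, -0.008, 0, 0, 0]]}' > m.json && python3 nudge.py m.json
```

```text
t: 28.12
tool_pos: [0.6024, 0.0214, 0.0802]
orientation: [0.001, 0.707, 0.707, 0.001]
ft_force: [4.7, -0.4, 5.4]
width: 0.0484
finger_force: 63.2
t: 28.5
tool_pos: [0.6024, 0.0215, 0.0865]
orientation: [0.001, 0.707, 0.707, 0.001]
ft_force: [7.4, -0.8, -4.9]
width: 0.0485
finger_force: 63.5
```

```bash
echo '{"ticks":[[0.0, 0, 0.0015, -0.004, 0, 0, 0], [0, 0, 0.0015, -0.01, 0, 0, 0], [0, 0, 0.0015, -0.02, 0, 0, 0], [0, 0, 0.0015, -0.02, 0, 0, 0]]}' > m.json && python3 nudge.py m.json; echo '{"ticks":[[0, 0, 0, -0.02, 0, 0, 0], [0, 0, 0, -0.06, 0, 0, 0], [0, 0, 0, -0.09, 0, 0, 0], [0, 0, 0, -0.09, 0, 0, 0], [0, 0, 0, -0.09, 0, 0, 0]]}' > m.json && python3 nudge.py m.json
python3 - <<'E'
from h import *
a=eyes.read_camera("side")
cv2.imwrite("pics/c7.png",crop(0,a,(295,210),45,6))
cv2.imwrite("pics/c7full.png",a[:,:,::-1])
E
python3 go.py 0.5597 0.3075 0.15 90
```

```text
t: 29.0
tool_pos: [0.6025, 0.0215, 0.107]
orientation: [-0.0, 0.707, 0.707, 0.0]
ft_force: [3.7, -0.1, 0.7]
width: 0.0487
finger_force: 64.2
t: 29.62
tool_pos: [0.6003, 0.0217, 0.1947]
orientation: [-0.002, 0.707, 0.707, -0.002]
ft_force: [-0.2, -0.8, -1.3]
width: 0.0483
finger_force: 66.3
d [ 0.2857 -0.0402  0.0446] rv [-0.0061 -0.0006 -0.    ] at [0.6002 0.0217 0.1942] yaw 90.0 w 0.0482 F [ 0.28 -0.29  0.46] t 29.675
```

View pics/c7.png

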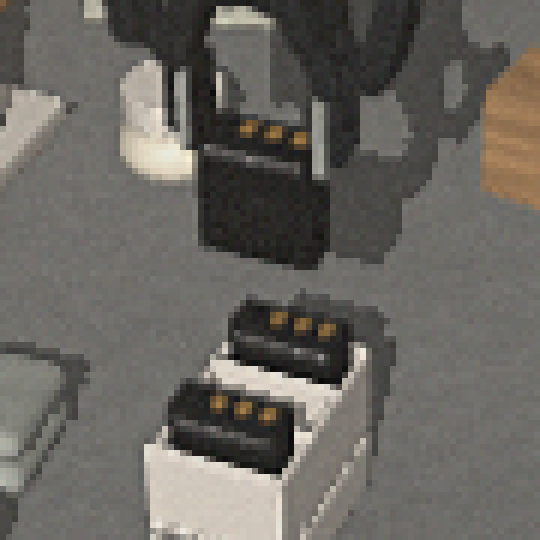

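The middle pack is out and upright (crop 200-330 by 115-265), and the two sound packs are still in their bays. I'll move over the saucer and refine its centre.

```bash
echo '{"ticks":[[0, 0.286, -0.04, 0.0, 0, 0, 0], [0, 0.286, -0.04, 0, 0, 0, 0], [0, 0.286, -0.04, 0, 0, 0, 0], [0, 0.286, -0.04, 0, 0, 0, 0], [0, 0.286, -0.04, 0, 0, 0, 0], [0, 0.286, -0.04, 0, 0, 0, 0], [0, 0.286, -0.04, 0, 0, 0, 0]]}' > m.json && python3 nudge.py m.json; python3 go.py 0.56 0.3075 0.075 90
python3 - <<'E'
from h import *
S=cv2.imread("pics/c7full.png");g=cv2.GaussianBlur(cv2.cvtColor(S,6),(3,3),0)[298:382,205:312]
m=(g>120).astype(np.uint8);q=max(cv2.findContours(m,0,1)[0],key=cv2.contourArea);e=cv2.fitEllipse(cv2.convexHull(q));c=(e[0][0]+205,e[0][1]+298)
th=np.linspace(0,6.283,60)
def model(n,c,r,z): return cv2.fitEllipse(proj(n,[(c[0]+r*np.cos(t),c[1]+r*np.sin(t),z) for t in th]).astype(np.float32))
print(c,e[1:],plane("side",c,.02),model("side",(.56,.306),.075,.02))
E
```

```text
t: 30.55
tool_pos: [0.5614, 0.3067, 0.1951]
orientation: [-0.001, 0.707, 0.707, -0.002]
ft_force: [0.9, -0.3, -0.2]
width: 0.0481
finger_force: 66.3
d [ 0.001  -0.001   0.1201] rv [-0.0035  0.0021  0.0003] at [0.5614 0.3067 0.1951] yaw 90.02 w 0.0481 F [ 0.88 -0.35 -0.24] t 30.55
(255.96742630004883, 341.17411041259766) ((59.90798568725586, 74.65705108642578), 76.16409301757812) [0.56077768 0.31352396 0.02      ] ((257.7178039550781, 340.4565734863281), (59.51272201538086, 74.52164459228516), 75.87877655029297)
```

The saucer ellipse is consistent with a centre at about (0.560, 0.3075). I'll lower the pack.

```bash
echo '{"ticks":[[0, 0.001, -0.001, 0.04, 0, 0, 0], [0, 0.001, -0.001, 0.09, 0, 0, 0], [0, 0.001, -0.001, 0.12, 0, 0, 0], [0, 0.001, -0.001, 0.135, 0, 0, 0], [0, 0.001, -0.001, 0.14, 0, 0, 0], [0, 0.001, -0.001, 0.14, 0, 0, 0], [0, 0.001, -0.001, 0.14, 0, 0, 0]]}' > m.json && python3 nudge.py m.json;  python3 go.py 0.56 0.3075 0.047 90
```

```text
t: 31.42
tool_pos: [0.5628, 0.309, 0.059]
orientation: [0.001, 0.707, 0.707, 0.001]
ft_force: [0.3, 0.6, -0.9]
width: 0.0479
finger_force: 66.3
d [-0.0015 -0.0028  0.012 ] rv [ 0.0031 -0.0012 -0.0001] at [0.5628 0.309  0.059 ] yaw 90.0 w 0.0479 F [ 0.26  0.57 -0.91] t 31.425
```

```bash
echo '{"ticks":[[0, -0.001, -0.0015, 0.002, 0, 0, 0], [0, -0.001, -0.0015, 0.004, 0, 0, 0], [0, -0.001, -0.0015, 0.006, 0, 0, 0], [0, -0.001, -0.0015, 0.006, 0, 0, 0]]}' > m.json && python3 nudge.py m.json;  for i in 1 2 3 4; do echo '{"ticks":[[0.0, 0, 0, 0.001, 0, 0, 0], [0, 0, 0, 0.001, 0, 0, 0]]}' > m.json && python3 nudge.py m.json | egrep "tool|ft"; done
```

```text
t: 31.92
tool_pos: [0.5597, 0.3075, 0.0508]
orientation: [-0.0, 0.707, 0.707, -0.0]
ft_force: [0.3, 0.2, -0.4]
width: 0.0484
finger_force: 66.3
tool_pos: [0.5599, 0.3075, 0.0501]
ft_force: [-0.3, -0.4, -0.7]
tool_pos: [0.5599, 0.3075, 0.0491]
ft_force: [-0.7, -0.1, -0.8]
tool_pos: [0.5599, 0.3075, 0.0481]
ft_force: [-0.2, 0.8, -2.2]
tool_pos: [0.5599, 0.3075, 0.047]
ft_force: [-0.4, 0.9, -0.6]
```

```bash
for i in 1 2 3 4; do echo '{"ticks":[[0.0, 0, 0, 0.0007, 0, 0, 0], [0, 0, 0, 0.0007, 0, 0, 0]]}' > m.json && python3 nudge.py m.json | egrep "tool|ft"; done
```

```text
tool_pos: [0.5599, 0.3075, 0.0464]
ft_force: [-0.3, 0.2, -0.1]
tool_pos: [0.56, 0.3076, 0.0463]
ft_force: [-2.0, 0.5, 2.2]
tool_pos: [0.56, 0.3076, 0.0463]
ft_force: [-3.8, -0.7, 6.1]
tool_pos: [0.56, 0.3077, 0.0463]
ft_force: [-5.0, -1.3, 9.0]
```

Contact at the expected height. I'll relieve the pressure, release and look.

```bash
echo '{"ticks":[[0.0, 0, 0, -0.0013, 0, 0, 0], [0, 0, 0, -0.0013, 0, 0, 0], [0.06, 0, 0, -0.0013, 0, 0, 0], [0.07, 0, 0, -0.0013, 0, 0, 0], [0.085, 0, 0, -0.0013, 0, 0, 0], [0.085, 0, 0, -0.0013, 0, 0, 0], [0.085, 0, 0, -0.0013, 0, 0, 0], [0.085, 0, 0, -0.0013, 0, 0, 0]]}' > m.json && python3 nudge.py m.json; echo '{"ticks":[[0.085, 0, 0, -0.02, 0, 0, 0], [0.085, 0, 0, -0.07, 0, 0, 0], [0.085, 0, 0, -0.12, 0, 0, 0], [0.085, 0, 0, -0.18, 0, 0, 0], [0.085, 0, 0, -0.18, 0, 0, 0], [0.085, 0, 0, -0.18, 0, 0, 0]]}' > m.json && python3 nudge.py m.json |egrep "tool|ft|width"
python3 - <<'E'
from h import *
a=eyes.read_camera("side");b=eyes.read_camera("top");cv2.imwrite("pics/f.png",np.vstack([a[150:390,180:400,::-1],]).repeat(2,0).repeat(2,1)); cv2.imwrite("pics/ftop.png",b[:,:,::-1])
E
```

```text
t: 34.92
tool_pos: [0.56, 0.3075, 0.0457]
orientation: [-0.0, 0.707, 0.707, 0.0]
ft_force: [-1.2, -0.2, -0.7]
width: 0.085
finger_force: 0.0
tool_pos: [0.56, 0.3076, 0.2271]
ft_force: [-0.1, 0.6, -0.3]
width: 0.085
```

View pics/f.png

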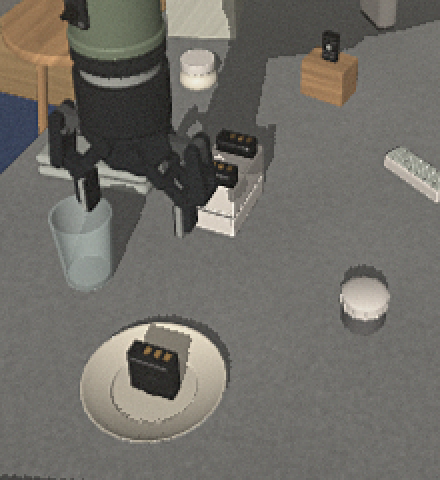

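The pack stands upright in the middle of the saucer, at crop (155,370). The gauge is home, the other two packs are in the tray, and the gripper is clear. Handing in.

```bash
python3 -c "
from cell import manip, eyes, job, sensors; print(job.hand_in())"
```

```text
the job is handed in; nothing more can be done
None
```

The gauge jammed on the middle pack at about 7 mm depth (13 N); that pack now stands upright in the middle of the saucer, the gauge is back home in its stand, the other two packs are in their bays, and the job is handed in after about 36 s; the blade also briefly touched the middle pack's top at 15 N while I was finding its gap.

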